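Index the flange to its undrilled lug and pin the table

TASK

The four-lug flange on the indexing table still has one lug without a bore. Take the lock pin out of the table's spindle bore in the middle, turn the faceplate the shorter way round to bring that undrilled lug to the drilling position at the nose of the table's foot, and lock it there: the pin goes through the index hole outboard of the undrilled lug and fully home, upright, in the lock hole hidden under the faceplate somewhere near the nose, which you have to feel for. Handle the pin gently: do not lean on it hard or force it.

Things in the scene. Friction and masses are not known exactly. Their poses are not given: they have to be found in the camera images.
- index_table: Small bench indexing table, bolted down; origin on the turning axis at bench height, nose at its -x. Round grey foot, 124 mm wide, two bolted ears (82 mm from the axis). On the foot a flat steel zero ring, top 30 mm above the bench, hidden by the faceplate. It holds the only lock hole: 12 mm wide, 19 mm deep, 42 mm from the axis.
- nose (a point): Tip of the small pointed nose of the foot, 70 mm from the axis, 29 mm above the bench, on the robot's side. The zero ring stays clamped where the setter needs the drilling position: its lock hole lies anywhere up to 0.4 rad (17 mm along the arc) to either side of the line from axis to nose; no reading tells where, it must be felt for with the pin.
- faceplate (a joint): Turn of the faceplate, rad, counter-clockwise from above, endless, with friction (3 N at the index holes). The undrilled lug faces the nose at 0 and at 6.283. Starts between 1.0 and 5.3. Shorter way: down to about 0 from below 3.14, up to about 6.283 from above; started within 0.15 of 3.14, either way. Locked it reads within 0.45 of 0 or 6.283.
- target_hole (a point): Mouth, on the faceplate's top, of the index hole outboard of the undrilled lug; turns with the faceplate. Steel faceplate: 116 mm wide, underside 32, top 46 mm above the bench. Four like holes, vertical, 12 mm wide, right through, 42 mm from the axis, one outboard of each lug. In the table's frame this one is at bearing pi + joint value.
- flange (a point): Centre of the top face of the dark four-lug flange screwed on the faceplate: 66 mm across, top 56 mm above the bench; its hub, 23 mm wide, rises to 66 mm, with the 12 mm spindle bore in the middle (34 mm deep). Three lugs have a 10 mm bore, 23 mm from the axis; the fourth is plain, not drilled.
- lock_pin: Steel pin with black round knob, 0.11 kg, at the start parked upright in the spindle bore, collar on the hub. Origin: centre of the collar's underside (19 mm wide, 5 high), z up. Shank below: 10 mm thick, 34 long. Knob 25 mm wide, 18 to 44 mm above. Home, the collar lies on the faceplate; with the tip on the zero ring beside the lock hole it stands 18 mm higher.
- pin_tip (a point): Tip of the lock pin, on its axis 34 mm below the underside of the collar. The tip is flat, 7 mm wide; the last 3 mm of the shank taper from 10 to 7 mm, so it starts to drop into a 12 mm hole from up to 2.5 mm off its centre.
There are look-alikes about, which are no part of the job. Leave any yellow look-alike of the lock_pin alone.

How it is judged:
By the outcome, as a careful person would: the job done as asked, in the order asked, and still so for the second after the job is handed in, with the robot touching nothing.
It also fails if it takes over 67 s, if anything falls off the work surface, if the arm or the gripper's body presses on something with over 40 N, if the wrist force passes 120 N, or if a joint passes its speed limit or range.

ROBOT

A 6-joint arm with a two-finger parallel gripper is mounted at the origin on a cart in front of the work surface, level with it; the furniture and walls round the work are solid. World frame = base frame: x ahead of the robot, y to its left, z up, the work surface at z = 0. Lengths are in m, angles in rad, forces in N, time in s.
With the tool pointing down it reaches from about 0.35 to 0.975 m from the base axis. Payload 7.1 kg.
Tool frame: the origin (TCP) lies where the fingers leave the gripper's body, on its centre line; the fingertips stand 80 mm ahead of it and the grasp point (between the pads) lies 61 mm ahead of it; z points along the fingers, y is the line along which they close (so a half turn about z gives the same grasp; the last joint's range is limited). The gripper opens to 88 mm and grips with 3 to 60 N. Pads are 20 mm wide; open, the fingers measure 115 mm over their backs; the gripper's body (75 mm by 178 mm) begins 61 mm behind the grasp point.
Start: joints at [1.329, 0.423, 1.63, -0, 1.089, -0.019], TCP at [0.138, 0.61, 0.303] pointing down, gripper open.
Joint ranges: [-3, 3], [-0.9, 2.11], [0.09, 2.58], [-1.31, 4.45], [0.11, 2.69], [-2.54, 2.54]. Speed limits (rad/s): [2.39, 2.39, 3.01, 3.14, 3.14, 3.14].

INTERFACE

Orientations are given as a rotation vector (axis times angle).
In Python, from workcell import manip gives the robot as it stands.
- The arm moves only by the tool send_rows, never from a script. Its argument "increments" is text: rows parted by semicolons, each of 7 numbers parted by spaces: the shift along the tool's x, y, z in mm, then the turn, a rotation vector about the tool's x, y, z in degrees, then the finger opening in mm, from 0 to 87.8. A call has 1 to 10 rows; each row is the pose to reach, as a shift and turn from the pose commanded when the call began, along the tool's axes at that moment; what a row does not reach only later rows make up. A row lasts 1/8 s, in which the tool goes at most 62.5 mm and 10.7 degrees, less where a joint would pass 70% of its speed; a pose out of reach is approached as far as the arm can. A call with a gripper value outside its range is refused whole. The fingers move at their own pace and stop on an object; the grip force is fixed at half the most. Time passes only in rows, so rows that repeat a pose let the fingers close. It gives the time, the measured TCP pose, the force, the opening and the grip force at its end, in the units of the state.
- manip.observe(): the state, without advancing time (a new reading comes with each control period).
- manip.capture(name): name is "scene" or "top" or "wrist"; returns a dict with "image" (400x640x3 uint8, red, green, blue), "fovy" (degrees; the focal length in pixels is half the picture's height over the tangent of half this angle, whatever the lens; pixels are square), "cx", "cy" (the principal point, pixels), "R" (3x3) and "t" (3): a world point X has camera coordinates R X + t. Camera axes: x right, y down, z forward; pixel columns grow to the right and rows downward; lengths in m; the calibration is good to about 2 mm. A picture is of the moment at which its call begins. There is no depth.
- manip.job_done(): hands the job in; it is judged then, once.
The state is a dict: "t": time; "qpos": joint angles; "dq": joint speeds; "effort": joint torques, N m; "eef_pos": TCP position; "ee_rot": TCP orientation; "force": force on the tool from outside, world axes, zero at the start; "wrist_torque": the same for the moment, N m; "width": finger opening in m; "finger_force": force on a finger pad.
Only numpy, scipy, OpenCV 4.12 (cv2) and the standard library are available. Lean on these libraries where they do the work, as an engineer would, in place of code of your own. Each camera call takes 0.05 s, during which the arm holds its last target. There are 200 camera calls.

## Working session

There is one attempt and no reset: what is moved stays moved. The work goes in short steps, Python scripts to look and compute and a tool call to move; the robot and the scene stay as the last step left them, time stands still between calls to the robot, and variables do not carry over. Pictures are saved under pics/ and viewed, at most 10 in all, crops included, and the job is handed in when it is done.

Besides the shell and the picture viewer there is one more tool, called after "Call:" in YAML: its name, and indented under it one key for each argument. send_rows: Moves the arm, as the interface text tells. Its arguments: {"type":"object","properties":{"increments":{"type":"string"}},"required":["increments"]}

```bash
mkdir -p pics; cat > h.py <<'E'
import numpy as np, cv2, sys
from workcell import manip
from scipy.spatial.transform import Rotation as Ro
def cap(n,f=None):
    c=manip.capture(n)
    if f: cv2.imwrite('pics/'+f,c['image'][:,:,::-1])
    return c
def K(c):
    f=200/np.tan(np.radians(c['fovy'])/2); return f
def ray(c,u,v,z):
    f=K(c); d=np.array([(u-c['cx'])/f,(v-c['cy'])/f,1.]); R=np.array(c['R']);o=-R.T@np.array(c['t']); d=R.T@d
    return o+d*(z-o[2])/d[2]
def proj(c,X):
    p=np.array(c['R'])@np.array(X)+np.array(c['t']); f=K(c); return np.array([f*p[0]/p[2]+c['cx'],f*p[1]/p[2]+c['cy']])
E
python3 - <<'E'
from h import *
a=cap('top','t0.png');b=cap('scene','s0.png')
for c in(a,b): print(c['fovy'],c['cx'],c['cy'],np.round(c['R'],3).tolist(),np.round(c['t'],3))
s=manip.observe();print(s['eef_pos'],s['ee_rot'],s['width'],s['force'])
E
```

```text
44.04686886616717 319.5783884420807 188.6573790411843 [[0.018, -1.0, 0.003], [-0.991, -0.018, -0.13], [0.13, -0.001, -0.991]] [-0.14   0.376  0.918]
47.70866366672306 319.5682791194358 199.18310770337882 [[0.843, -0.537, 0.016], [-0.364, -0.593, -0.719], [0.395, 0.6, -0.695]] [-0.38   0.1    0.834]
[0.13796968 0.60918584 0.30198933] [-3.49167081e-01 -3.12194891e+00  2.09873466e-03] 0.0878334346823152 [-0.57765827 -0.18426914 -0.6630712 ]
```

View pics/t0.png

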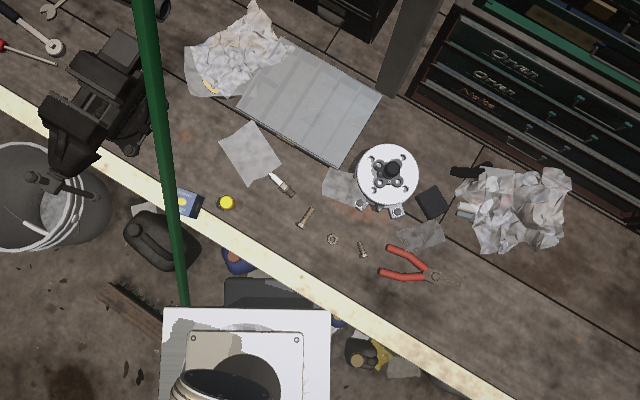

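View pics/s0.png

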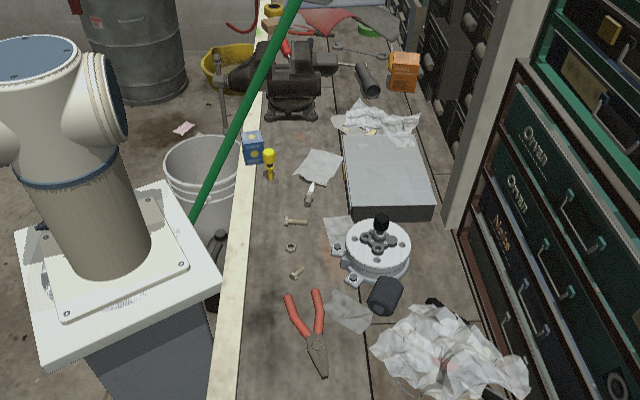

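Candidates: the black-knob pin in the table hub, top (389,168) / scene (381,222), is the lock pin. The yellow one at top (226,203) / scene (269,165) is the look-alike and stays alone. A green pole crosses both views, so I'll locate it and look at a close crop of the table.

```bash
python3 - <<'E'
from h import *
a=cap('top');b=cap('scene')
def cen(c): return -np.array(c['R']).T@np.array(c['t'])
def d(c,u,v):
    return np.array(c['R']).T@np.array([(u-c['cx'])/K(c),(v-c['cy'])/K(c),1])
na=np.cross(d(a,145,0),d(a,183,300));nb=np.cross(d(b,291,0),d(b,196,215))
dr=np.cross(na,nb);dr/=np.linalg.norm(dr)
A=np.array([na,nb,[0,0,1]])
for z in (-.3,0,.3,.6): print(z,np.linalg.solve(A,[na@cen(a),nb@cen(b),z]))
print('cams',cen(a),cen(b),'dir',dr)
print('center guess faceplate', ray(a,388,174,.046), ray(b,379,243,.046),'knob',ray(a,393,168,.1),ray(b,381,218,.11), 'ears',ray(a,361,204,.02),ray(a,397,212,.02))
A_=cv2.resize(a['image'][130:230,330:450],None,fx=4.5,fy=4.5,interpolation=cv2.INTER_CUBIC)[:,:400]
A_=cv2.resize(a['image'][135:225,345:435],(400,400),interpolation=cv2.INTER_CUBIC)
B_=cv2.resize(b['image'][205:295,330:420],(400,400),interpolation=cv2.INTER_CUBIC)
cv2.imwrite('pics/z0.png',np.hstack([A_,B_])[:,:,::-1])
E
```

```text
-0.3 [ 0.13625995  0.2020443  -0.3       ]
0 [0.27049603 0.14173855 0.        ]
0.3 [0.40473212 0.0814328  0.3       ]
0.6 [0.5389682  0.02112705 0.6       ]
cams [ 0.25554966 -0.13256633  0.95927348] [ 0.02763285 -0.64502536  0.65787569] dir [ 0.40172423 -0.18047518  0.89780084]
center guess faceplate [ 0.405403   -0.26087479  0.046     ] [ 0.40549734 -0.2661105   0.046     ] knob [ 0.40741806 -0.26210954  0.1       ] [ 0.40265574 -0.26403656  0.11      ] ears [ 0.35073678 -0.21296469  0.02      ] [ 0.33666947 -0.28166322  0.02      ]
```

View pics/z0.png

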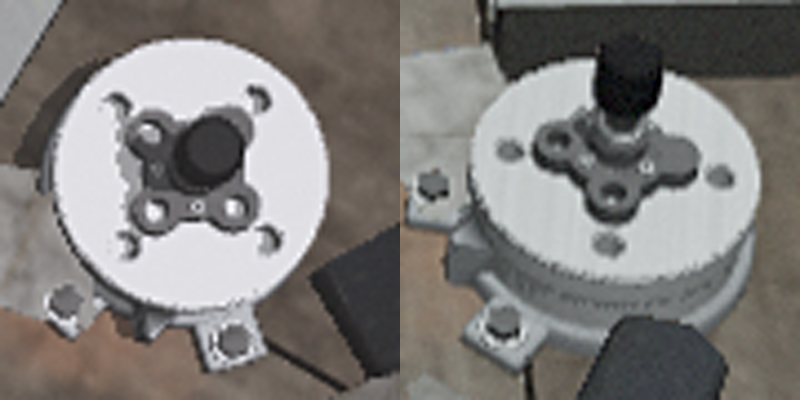

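Crop, top view on the left: three bored lugs at (150,132), (152,210) and (235,208), the plain lug at upper right (235,120), with its index hole at (260,97). The nose is at (148,328) between the ears. The black-knob pin sits in the hub. Next I'll compute the frame.

```bash
python3 - <<'E'
from h import *
a=cap('top')
P=lambda u,v,z: ray(a,345+u*.225,135+v*.225,z)[:2]
H=[P(260,97,.046),P(118,104,.046),P(128,246,.046),P(270,241,.046)]
c=np.mean(H,0);n=P(145,332,.029)
print('holes',H,'c',c,'r',[np.hypot(*(h-c)) for h in H],'nose',n,np.hypot(*(n-c)))
bh=[np.arctan2(*(h-c)[::-1]) for h in H];bn=np.arctan2(*(n-c)[::-1])
e=[P(65,302,.02),P(232,340,.02)];be=[np.arctan2(*(x-c)[::-1]) for x in e]
print('bh',bh,'bn',bn,'ears',be,'theta',(bh[0]-bn)%6.283)
print('pole end',ray(a,185,305,0),proj(a,[.27,.142,0]))
E
```

```text
holes [array([ 0.43863297, -0.290028  ]), array([ 0.43451578, -0.22996809]), array([ 0.37407575, -0.23440923]), array([ 0.37727409, -0.29395917])] c [ 0.40612465 -0.26209112] r [np.float64(0.0428632702213876), np.float64(0.042871271689798006), np.float64(0.042348776270324275), np.float64(0.04298752739058938)] nose [ 0.3395843  -0.24365703] 0.06904660950268979
bh [np.float64(-0.7099122533933578), np.float64(0.8469900110397945), np.float64(2.429176108615899), np.float64(-2.3065390301835595)] bn 2.8713343112020038 ears [np.float64(2.371935099688106), np.float64(-2.8580864083397235)] theta 2.7017534354046386
pole end [0.15429735 0.11782733 0.        ] [175.64988467 243.41352683]
```

```bash
cat >> h.py <<'E'
def st():
    s=manip.observe();R=Ro.from_rotvec(s['ee_rot']).as_matrix();return s,np.array(s['eef_pos']),R
def rows(T,w,p0=None):
    s,p,R=st(); yaw=np.degrees(np.arctan2(R[1,1],R[0,1]))
    print('pos',p.round(4),'yaw',yaw.round(1),'tilt',R[:,2].round(3),'F',np.round(s['force'],1),'w',s['width'],'q',np.round(s['qpos'],2),'t',s['t'])
    for t in T:
        d=R.T@(np.array(t[:3])-p); print(*d.__mul__(1000).round(1),'0 0',round(-(((t[3]-yaw)+180)%360-180),1),w)
E
python3 - <<'E'
from h import *
rows([(.138+.112*k/5,.61-.28*k/5,.302+.15*k/5,77+10*k/5) for k in range(1,6)]+[(.25+.1*k/5,.33-.27*k/5,.452,87+13*k/5) for k in range(1,6)],50)
E
```

```text
pos [0.138  0.6094 0.3023] yaw 77.2 tilt [-0.    -0.001 -1.   ] F [-0.1 -0.   0.2] w 0.08792835399419538 q [ 1.33  0.42  1.63 -0.    1.09 -0.02] t 0.25
-34.0 -49.1 -29.6 0 0 -1.8 50
-68.3 -98.8 -59.6 0 0 -3.8 50
-102.5 -148.5 -89.6 0 0 -5.8 50
-136.7 -198.1 -119.5 0 0 -7.8 50
-170.9 -247.8 -149.5 0 0 -9.8 50
-202.4 -296.1 -149.5 0 0 -12.4 50
-233.8 -344.3 -149.4 0 0 -15.0 50
-265.2 -392.6 -149.4 0 0 -17.6 50
-296.7 -440.8 -149.4 0 0 -20.2 50
-328.1 -489.1 -149.3 0 0 -22.8 50
```

Call:
send_rows:
  increments: "-34 -49 -30 0 0 -2 50;-68 -99 -60 0 0 -4 50;-102 -148 -90 0 0 -6 50;-137 -198 -120 0 0 -8 50;-171 -248 -150 0 0 -10 50;-202 -296 -150 0 0 -12 50;-234 -344 -150 0 0 -15 50;-265 -393 -150 0 0 -18 50;-265 -393 -150 0 0 -18 50"

```text
t: 1.38
eef_pos: [0.3103, 0.1647, 0.4529]
ee_rot: [-0.134, 3.138, -0.0]
force: [-0.2, 0.9, -0.1]
width: 0.0497
finger_force: 0.0
```

```bash
python3 - <<'E'
from h import *
rows([(.332,.12,.452,100),(.342,.07,.452,100),(.35,.02,.452,100),(.355,-.03,.452,95),(.365,-.08,.43,90),(.375,-.13,.40,83),(.39,-.18,.36,76),(.40,-.22,.32,69),(.406,-.262,.28,62),(.406,-.262,.25,55)],50)
a=cap('scene','s1.png')
E
```

```text
pos [0.3103 0.1647 0.4529] yaw 94.9 tilt [ 0.001 -0.    -1.   ] F [-0.2  0.9 -0.1] w 0.04965123232405795 q [ 0.45 -0.19  1.98 -0.    1.35 -1.2 ] t 1.375
-17.8 -46.3 1.0 0 0 -5.1 50
-23.5 -97.0 1.0 0 0 -5.1 50
-27.2 -147.5 1.0 0 0 -5.1 50
-27.9 -197.8 1.0 0 0 -0.1 50
-33.6 -248.4 23.0 0 0 4.9 50
-39.2 -299.1 53.0 0 0 11.9 50
-49.8 -350.2 93.0 0 0 18.9 50
-56.4 -390.9 133.1 0 0 25.9 50
-58.7 -433.2 173.1 0 0 32.9 50
-58.7 -433.2 203.1 0 0 39.9 50
```

View pics/s1.png

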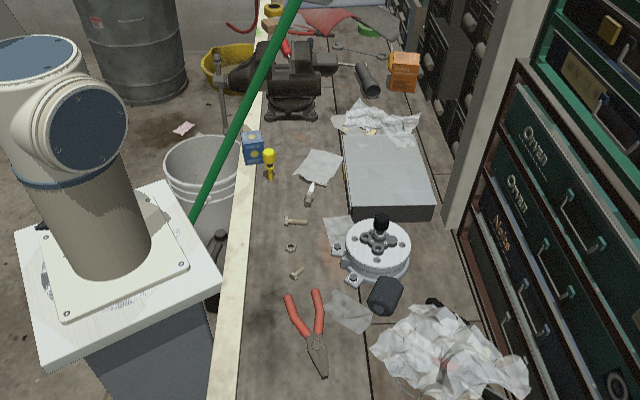

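The gripper is still out of frame above. The pole is unobstructed and I'll pass inside it.

Call:
send_rows:
  increments: "-18 -46 0 0 0 -5 50;-24 -97 0 0 0 -5 50;-27 -147 0 0 0 -5 50;-28 -198 0 0 0 0 50;-34 -248 23 0 0 5 50;-39 -299 53 0 0 12 50;-50 -350 93 0 0 19 50;-56 -391 133 0 0 26 50;-59 -433 173 0 0 33 50;-59 -433 203 0 0 40 50"

```text
t: 2.68
eef_pos: [0.4094, -0.2589, 0.2475]
ee_rot: [-0.946, -2.995, -0.0]
force: [-0.3, 0.2, 0.2]
width: 0.05
finger_force: 0.0
```

```bash
python3 - <<'E'
from h import *
rows([(.406,-.262,.22,49),(.406,-.262,.158,49)],50)
a=cap('wrist','w1.png')
for n,X in dict(c=(.406,-.262,.11),hub=(.406,-.262,.066),hole=(.4386,-.290,.046),nose=(.3396,-.2437,.029)).items(): print(n,proj(a,X).round(1))
E
```

```text
pos [ 0.4094 -0.2589  0.2475] yaw 54.9 tilt [-0.  0. -1.] F [-0.3  0.2  0.2] w 0.04999816745751488 q [-0.59  0.3   1.98  0.    0.87 -1.55] t 2.675
1.0 -4.5 27.5 0 0 5.9 50
1.0 -4.5 89.5 0 0 5.9 50
c [316.3 215.1]
hub [317.3 200.6]
hole [313.5 237.9]
nose [293.1 124.5]
```

View pics/w1.png

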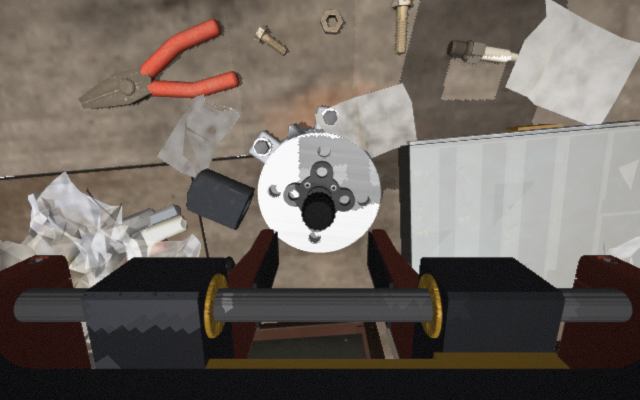

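Knob at (318,211), target hole at (315,238), faceplate centre at about (319,192), nose at (295,130). These match the predictions within about 3 px.

```bash
python3 - <<'E'
from h import *
a=cap('wrist')
print(ray(a,319,192,.046),ray(a,318,211,.105),'hole',ray(a,315,238,.046),'nose',ray(a,295,128,.029), proj(a,(.406,-.262,.046)))
g=cv2.cvtColor(a['image'],cv2.COLOR_RGB2GRAY)
m=(g[120:262,245:395]>150).astype(np.uint8);n,l,s,c=cv2.connectedComponentsWithStats(m);i=1+s[1:,4].argmax()
ct=max(cv2.findContours((l==i).astype(np.uint8),0,1)[0],key=len);h=cv2.convexHull(ct);e=cv2.fitEllipse(h);print(e, ray(a,e[0][0]+245,e[0][1]+120,.046))
k=cv2.resize(a['image'][115:265,245:395],(600,600),interpolation=cv2.INTER_CUBIC);cv2.imwrite('pics/w1z.png',k[:,:,::-1])
E
```

```text
[ 0.40060724 -0.25576715  0.046     ] [ 0.40196967 -0.2568313   0.105     ] hole [ 0.43543555 -0.28536093  0.046     ] nose [ 0.34041368 -0.2407625   0.029     ] [316.92840957 200.34313486]
((77.91355895996094, 56.003211975097656), (146.22332763671875, 162.94766235351562), 28.1253604888916) [ 0.39043752 -0.24409292  0.046     ]
```

View pics/w1z.png

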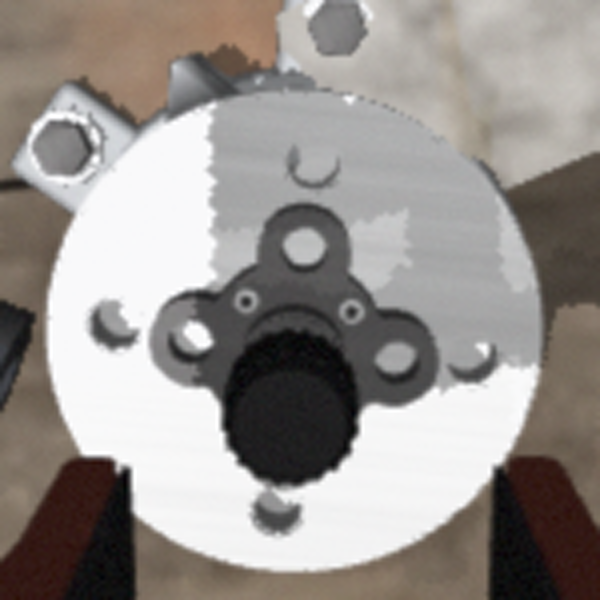

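The crop confirms it: bored lugs up, left and right, with the plain lug under the knob. Index holes are at (115,323), (313,165), (475,355) and (277,510), the last being the target.

```bash
python3 - <<'E'
from h import *
a=cap('wrist')
P=lambda u,v,z: ray(a,245+u/4,115+v/4,z)[:2]
H=[P(277,509,.046),P(475,353,.046),P(313,165,.046),P(114,323,.046)];c=np.mean(H,0)
n=P(172,88,.029)
print(c,[ (np.hypot(*(h-c)).round(4),np.arctan2(*(h-c)[::-1]).round(3)) for h in H],'nose',n,np.hypot(*(n-c)),np.arctan2(*(n-c)[::-1]),'knob',P(291,428,.11),P(291,408,.10))
rows([(.4055,-.2608,.22,49),(.4055,-.2608,.158,49)],50)
E
```

```text
[ 0.40710041 -0.26034491] [(np.float64(0.0426), np.float64(-0.713)), (np.float64(0.0428), np.float64(0.892)), (np.float64(0.0414), np.float64(2.43)), (np.float64(0.0427), np.float64(-2.278))] nose [ 0.34303478 -0.25138423] 0.06468924306041492 3.0026269191239514 knob [ 0.40807261 -0.26089892] [ 0.40728479 -0.26053335]
pos [ 0.4081 -0.2567  0.2482] yaw 55.4 tilt [-0.003  0.003 -1.   ] F [ 0.7 -0.4  0.7] w 0.05002214727530136 q [-0.59  0.3   1.98  0.    0.87 -1.55] t 2.825
-0.3 -4.9 28.2 0 0 6.4 50
-0.6 -4.9 90.2 0 0 6.4 50
```

Call:
send_rows:
  increments: "0 -2 40 0 0 6 50;0 -2 75 0 0 6 50;0 -2 91 0 0 6 50;0 -2 91 0 0 6 50;0 -2 91 0 0 6 24;0 -2 91 0 0 6 20;0 -2 91 0 0 6 20;0 -2 91 0 0 6 20;0 -2 91 0 0 6 20;0 -2 91 0 0 6 20"

```text
t: 4.08
eef_pos: [0.4072, -0.2601, 0.1594]
ee_rot: [1.094, 2.944, -0.0]
force: [-1.2, 0.6, 6.6]
width: 0.0244
finger_force: 30.0
```

Call:
send_rows:
  increments: "0 0 -15 0 0 0 20;0 0 -42 0 0 0 20;0 0 -42 0 0 0 20;-21 0 -42 0 0 0 20;-42 0 -42 0 0 0 20;-42 0 -42 0 0 0 20;-42 0 -30 0 0 0 20;-42 0 -20 0 0 0 20;-42 0 -20 0 0 0 20"

```text
t: 5.2
eef_pos: [0.4375, -0.2864, 0.1773]
ee_rot: [-1.093, -2.942, -0.001]
force: [-0.2, -0.3, -1.4]
width: 0.0242
finger_force: 30.0
```

```bash
python3 - <<'E'
from h import *
rows([],20)
c=cap('wrist');b=cap('scene')
print(proj(c,(.439,-.288,.046)),proj(b,(.439,-.288,.046)))
u,v=proj(b,(.43,-.275,.07)).astype(int)
B_=cv2.resize(b['image'][v-50:v+50,u-50:u+50],(400,400),interpolation=cv2.INTER_CUBIC)
W=cv2.resize(c['image'][100:280,230:410],(400,400),interpolation=cv2.INTER_CUBIC)
cv2.imwrite('pics/m1.png',np.hstack([W,B_])[:,:,::-1])
E
```

```text
pos [ 0.4375 -0.2864  0.1773] yaw 49.2 tilt [-0.003  0.002 -1.   ] F [-0.2 -0.3 -1.4] w 0.024244329927905265 q [-0.6   0.46  1.93 -0.    0.75 -1.46] t 5.2
[321.89616934 222.24164994] [401.54731852 243.44161267]
```

View pics/m1.png

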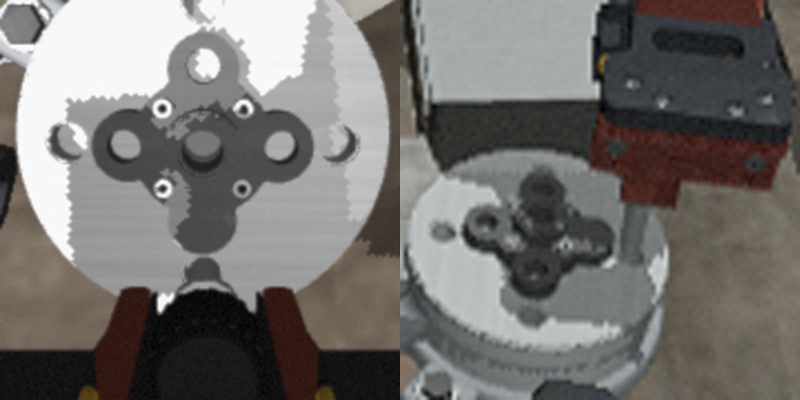

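The pin is held straight, with the shank in front of the plain lug at left-crop (205,270), over the target hole. Lowering gently.

Call:
send_rows:
  increments: "0 0 4 0 0 0 20;0 0 7 0 0 0 20;0 0 9 0 0 0 20;0 0 9 0 0 0 20"

```text
t: 5.8
eef_pos: [0.4386, -0.2872, 0.1695]
ee_rot: [-1.094, -2.945, 0.0]
force: [0.4, -0.5, -1.8]
width: 0.0241
finger_force: 30.0
```

Call:
send_rows:
  increments: "0 0 3 0 0 0 20;0 0 6 0 0 0 20;0 0 8 0 0 0 20;0 0 8 0 0 0 20"

```text
t: 6.3
eef_pos: [0.4385, -0.2872, 0.1615]
ee_rot: [-1.094, -2.945, 0.0]
force: [-0.8, -1.0, -2.3]
width: 0.0247
finger_force: 30.0
```

```bash
python3 - <<'E'
from h import *
# arc: rotate clockwise by total deg, centre relative: tool x axis (bearing 139) points from hole to axis at 42mm
for k in range(1,11):
    for base in (10,):
        p=np.radians(-base*k)  # world yaw change
        # in-tool frame: centre at (42,0); hole offset from centre = (-42,0); world cw = tool +rot about z(down)
        a=-p; print(round(42-42*np.cos(a),1), round(-42*np.sin(a),1),0,0,0,base*k)
rows([],20)
E
```

```text
0.6 -7.3 0 0 0 10
2.5 -14.4 0 0 0 20
5.6 -21.0 0 0 0 30
9.8 -27.0 0 0 0 40
15.0 -32.2 0 0 0 50
21.0 -36.4 0 0 0 60
27.6 -39.5 0 0 0 70
34.7 -41.4 0 0 0 80
42.0 -42.0 0 0 0 90
49.3 -41.4 0 0 0 100
pos [ 0.4385 -0.2872  0.1615] yaw 49.2 tilt [-0.  0. -1.] F [-0.8 -1.  -2.3] w 0.02466977470528647 q [-0.6   0.49  1.94 -0.    0.71 -1.46] t 6.3
```

Call:
send_rows:
  increments: "0.2 -3.7 0 0 0 5 20;0.6 -7.3 0 0 0 10 20;1.4 -10.9 0 0 0 15 20;2.5 -14.4 0 0 0 20 20;5.6 -21 0 0 0 30 20;9.8 -27 0 0 0 40 20;15 -32.2 0 0 0 50 20;15 -32.2 0 0 0 50 20"

```text
t: 7.3
eef_pos: [0.4066, -0.3022, 0.162]
ee_rot: [2.234, 2.207, 0.0]
force: [1.1, -2.1, -1.2]
width: 0.0243
finger_force: 30.0
```

```bash
python3 - <<'E'
from h import *
rows([],20)
b=cap('top'); B_=cv2.resize(b['image'][120:230,320:470],(600,440),interpolation=cv2.INTER_CUBIC)
cv2.imwrite('pics/m2.png',B_[:,:,::-1])
E
```

```text
pos [ 0.4066 -0.3022  0.162 ] yaw -0.7 tilt [ 0.001 -0.001 -1.   ] F [ 1.1 -2.1 -1.2] w 0.024280718563120987 q [-0.66  0.47  1.98  0.    0.69 -0.65] t 7.3
```

View pics/m2.png

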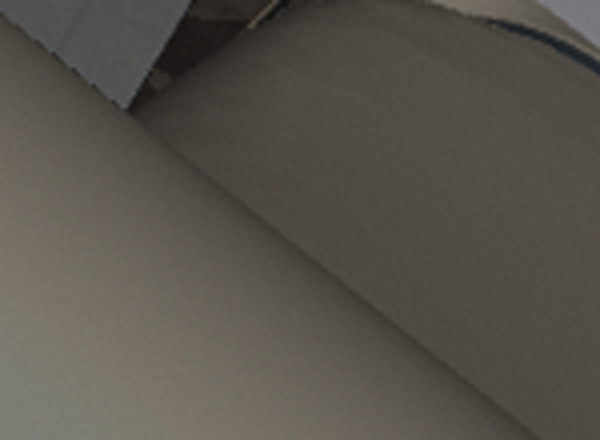

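The arm hides the table in this view, but the wrist force is a plain 2–3 N drag. Continuing the arc to 128°.

Call:
send_rows:
  increments: "0.6 -7.3 0 0 0 10 20;2.5 -14.4 0 0 0 20 20;5.6 -21 0 0 0 30 20;9.8 -27 0 0 0 40 20;15 -32.2 0 0 0 50 20;21 -36.4 0 0 0 60 20;27.6 -39.5 0 0 0 70 20;33.3 -41.1 0 0 0 78 20;33.3 -41.1 0 0 0 78 20"

```text
t: 8.48
eef_pos: [0.3653, -0.2677, 0.1618]
ee_rot: [-3.125, -0.314, 0.001]
force: [-1.7, -1.6, 0.2]
width: 0.0243
finger_force: 30.0
```

```bash
python3 - <<'E'
from h import *
rows([],20)
c=cap('wrist')
W=cv2.resize(c['image'][80:400,140:500],(720,600),interpolation=cv2.INTER_CUBIC)
cv2.imwrite('pics/m3.png',W[:,:,::-1])
s,p,R=st(); cc=np.array([.407,-.2605]);print(np.arctan2(*(p[:2]-cc)[::-1]),np.hypot(*(p[:2]-cc)))
E
```

```text
pos [ 0.3653 -0.2677  0.1618] yaw -78.5 tilt [-0.001  0.    -1.   ] F [-1.7 -1.6  0.2] w 0.024289822388744702 q [-0.66  0.42  2.09 -0.    0.64  0.71] t 8.475
-2.9689712474650767 0.042260166188059806
```

View pics/m3.png

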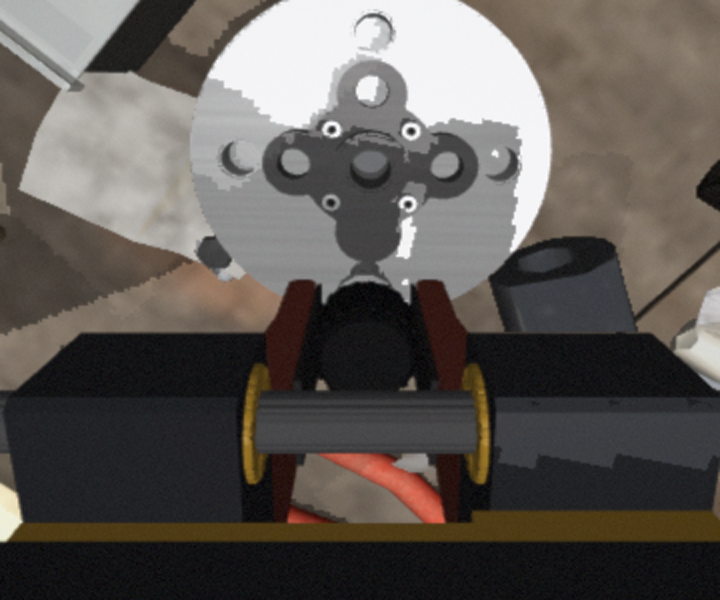

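The faceplate followed: plain lug at (368,235), with the pin outboard of it at (366,270). Now feeling down for the ring.

Call:
send_rows:
  increments: "0 0 2 0 0 0 20;0 0 3.2 0 0 0 20;0 0 3.2 0 0 0 20;0 0 3.2 0 0 0 20"

```text
t: 9.02
eef_pos: [0.3654, -0.2678, 0.1583]
ee_rot: [-3.126, -0.308, 0.001]
force: [-1.7, -1.7, -2.9]
width: 0.0245
finger_force: 30.0
```

Call:
send_rows:
  increments: "0 0 0.6 0 0 0 20;0 0 0.6 0 0 0 20"

```text
t: 9.28
eef_pos: [0.3655, -0.2679, 0.1579]
ee_rot: [-3.126, -0.308, 0.0]
force: [-3.2, -1.2, -2.5]
width: 0.0245
finger_force: 30.0
```

Call:
send_rows:
  increments: "0 0 0.6 0 0 0 20;0 0 0.6 0 0 0 20"

```text
t: 9.52
eef_pos: [0.3656, -0.268, 0.1574]
ee_rot: [3.126, 0.308, 0.0]
force: [-2.7, -1.1, 2.7]
width: 0.0244
finger_force: 30.0
```

Contact at z≈0.1574 (Fz went from -2.5 to +2.7). Sweeping in 3° steps while watching Fz.

Call:
send_rows:
  increments: "-0.3 -2.2 0 0 0 3 20;-0.3 -2.2 0 0 0 3 20"

```text
t: 9.78
eef_pos: [0.3652, -0.2663, 0.1575]
ee_rot: [3.132, 0.226, 0.001]
force: [-2.2, -4.0, 0.1]
width: 0.0243
finger_force: 30.0
```

Call:
send_rows:
  increments: "0.1 -2.2 0 0 0 3 20;0.1 -2.2 0 0 0 3 20"

```text
t: 10.02
eef_pos: [0.365, -0.2641, 0.1575]
ee_rot: [3.137, 0.145, 0.001]
force: [-2.6, -4.1, -0.0]
width: 0.0246
finger_force: 30.0
```

Call:
send_rows:
  increments: "0.1 -2.2 0 0 0 3 20;0.1 -2.2 0 0 0 3 20"

```text
t: 10.28
eef_pos: [0.3648, -0.2618, 0.1575]
ee_rot: [3.14, 0.064, 0.001]
force: [-2.8, -4.1, 1.7]
width: 0.0245
finger_force: 30.0
```

Call:
send_rows:
  increments: "0.1 -2.2 0 0 0 3 20;0.1 -2.2 0 0 0 3 20"

```text
t: 10.52
eef_pos: [0.3648, -0.2595, 0.1575]
ee_rot: [3.141, -0.019, 0.001]
force: [-2.8, -3.5, 2.1]
width: 0.0243
finger_force: 30.0
```

Call:
send_rows:
  increments: "0 -2.2 0.3 0 0 3 20;0 -2.2 0.3 0 0 3 20"

```text
t: 10.78
eef_pos: [0.3649, -0.2575, 0.1574]
ee_rot: [3.139, -0.101, 0.001]
force: [-4.0, -5.1, 5.4]
width: 0.0242
finger_force: 30.0
```

Call:
send_rows:
  increments: "0 -2.2 0 0 0 3 20;0 -2.2 0 0 0 3 20"

```text
t: 11.02
eef_pos: [0.3651, -0.2553, 0.1574]
ee_rot: [3.135, -0.183, 0.002]
force: [-3.3, -3.9, 4.4]
width: 0.0242
finger_force: 30.0
```

Call:
send_rows:
  increments: "0 -2.2 0 0 0 3 20;0 -2.2 0 0 0 3 20"

```text
t: 11.28
eef_pos: [0.3653, -0.2531, 0.1574]
ee_rot: [3.13, -0.265, 0.001]
force: [-4.1, -5.1, 5.1]
width: 0.0243
finger_force: 30.0
```

Call:
send_rows:
  increments: "0 -2.2 0 0 0 3 20;0 -2.2 0 0 0 3 20"

```text
t: 11.52
eef_pos: [0.3657, -0.2509, 0.1574]
ee_rot: [3.122, -0.347, 0.002]
force: [-3.1, -5.1, 4.8]
width: 0.0245
finger_force: 30.0
```

Call:
send_rows:
  increments: "-0.5 -2.2 0 0 0 3 20;-0.5 -2.2 0 0 0 3 20"

```text
t: 11.78
eef_pos: [0.3659, -0.2488, 0.1574]
ee_rot: [3.111, -0.428, 0.002]
force: [-1.6, -3.3, 3.4]
width: 0.0247
finger_force: 30.0
```

Call:
send_rows:
  increments: "0.1 -2.2 0 0 0 3 20;0.1 -2.2 0 0 0 3 20"

```text
t: 12.02
eef_pos: [0.3666, -0.2466, 0.1574]
ee_rot: [3.099, -0.51, 0.002]
force: [-2.9, -3.1, 4.1]
width: 0.0249
finger_force: 30.0
```

Call:
send_rows:
  increments: "0.1 -2.2 0 0 0 3 20;0.1 -2.2 0 0 0 3 20"

```text
t: 12.28
eef_pos: [0.3673, -0.2443, 0.1572]
ee_rot: [3.085, -0.591, 0.002]
force: [-1.9, -3.0, 3.7]
width: 0.0244
finger_force: 30.0
```

Call:
send_rows:
  increments: "0.1 -2.2 0 0 0 3 20;0.1 -2.2 0 0 0 3 20"

```text
t: 12.52
eef_pos: [0.3678, -0.2419, 0.1569]
ee_rot: [-3.069, 0.671, 0.0]
force: [0.3, -2.6, -0.4]
width: 0.0245
finger_force: 30.0
```

Fz vanished and z dropped to 0.1569, so this is likely the edge of the hole. One small step further, then a small probe down.

Call:
send_rows:
  increments: "0 -1.2 0 0 0 1.5 20;0 -1.2 0 0 0 1.5 20"

```text
t: 12.78
eef_pos: [0.3683, -0.2409, 0.1569]
ee_rot: [-3.059, 0.713, 0.0]
force: [-0.6, -2.3, -1.3]
width: 0.0243
finger_force: 30.0
```

Call:
send_rows:
  increments: "0 0 0.8 0 0 0 20;0 0 0.8 0 0 0 20"

```text
t: 13.02
eef_pos: [0.3682, -0.2409, 0.1561]
ee_rot: [-3.059, 0.713, 0.0]
force: [-0.3, -1.8, -1.6]
width: 0.0239
finger_force: 30.0
```

Call:
send_rows:
  increments: "0 -0.5 1 0 0 0.7 20;0 -0.5 1.5 0 0 0.7 20;0 -0.5 1.5 0 0 0.7 20"

```text
t: 13.4
eef_pos: [0.3684, -0.2405, 0.1546]
ee_rot: [-3.055, 0.732, 0.0]
force: [-0.9, -2.8, -1.0]
width: 0.0244
finger_force: 30.0
```

Call:
send_rows:
  increments: "0 0 1 0 0 0 20;0 0 2 0 0 0 20;0 0 2 0 0 0 20"

```text
t: 13.78
eef_pos: [0.3684, -0.2405, 0.1526]
ee_rot: [-3.055, 0.732, 0.0]
force: [-1.5, -3.6, -0.8]
width: 0.0242
finger_force: 30.0
```

Call:
send_rows:
  increments: "0 0 1.5 0 0 0 20;0 0 3 0 0 0 20;0 0 3 0 0 0 20"

```text
t: 14.15
eef_pos: [0.3685, -0.2405, 0.1495]
ee_rot: [-3.055, 0.733, 0.0]
force: [-0.6, -3.3, -1.8]
width: 0.0245
finger_force: 30.0
```

Call:
send_rows:
  increments: "0 0 1.5 0 0 0 20;0 0 3 0 0 0 20;0 0 3 0 0 0 20"

```text
t: 14.52
eef_pos: [0.3683, -0.2405, 0.1465]
ee_rot: [-3.055, 0.732, 0.001]
force: [-1.3, -2.1, -2.3]
width: 0.0244
finger_force: 30.0
```

Sliding freely. Continuing toward home at about z=0.1394.

Call:
send_rows:
  increments: "0 0 1.5 0 0 0 20;0 0 3 0 0 0 20;0 0 3 0 0 0 20"

```text
t: 14.9
eef_pos: [0.3683, -0.2404, 0.1435]
ee_rot: [-3.055, 0.732, 0.001]
force: [-2.7, -2.4, -2.1]
width: 0.0243
finger_force: 30.0
```

Call:
send_rows:
  increments: "0 0 1.5 0 0 0 20;0 0 3 0 0 0 20;0 0 3 0 0 0 20"

```text
t: 15.28
eef_pos: [0.3684, -0.2404, 0.1405]
ee_rot: [-3.055, 0.733, 0.001]
force: [-3.5, -2.9, -1.6]
width: 0.0249
finger_force: 30.0
```

Call:
send_rows:
  increments: "0 0 0.7 0 0 0 20;0 0 0.7 0 0 0 20"

```text
t: 15.52
eef_pos: [0.3684, -0.2405, 0.1399]
ee_rot: [-3.055, 0.732, 0.0]
force: [-3.6, -1.4, -0.5]
width: 0.0244
finger_force: 30.0
```

Call:
send_rows:
  increments: "0 0 0.5 0 0 0 20;0 0 0.5 0 0 0 20"

```text
t: 15.78
eef_pos: [0.3684, -0.2405, 0.1395]
ee_rot: [-3.055, 0.732, 0.0]
force: [-3.4, -0.6, 3.3]
width: 0.0245
finger_force: 30.0
```

Contact at z=0.1395, exactly 18 mm below the ring contact, so the collar is home. Releasing and lifting clear.

Call:
send_rows:
  increments: "0 0 0 0 0 0 30;0 0 0 0 0 0 45;0 0 0 0 0 0 45;0 0 0 0 0 0 45;0 0 -15 0 0 0 45;0 0 -40 0 0 0 45;0 0 -80 0 0 0 45;20 0 -110 0 0 0 45;20 0 -110 0 0 0 45"

```text
t: 16.9
eef_pos: [0.3883, -0.2509, 0.2526]
ee_rot: [3.053, -0.732, 0.01]
force: [-0.4, 0.6, -1.0]
width: 0.0451
finger_force: 0.0
```

```bash
python3 - <<'E'
from h import *
rows([],45)
c=cap('wrist');b=cap('scene')
print(proj(c,(.3684,-.2405,.046)),proj(c,(.3684,-.2405,.090)))
B_=cv2.resize(b['image'][190:310,310:430],(400,400),interpolation=cv2.INTER_CUBIC)
W=cv2.resize(c['image'][80:280,220:420],(400,400),interpolation=cv2.INTER_CUBIC)
cv2.imwrite('pics/f1.png',np.hstack([W,B_])[:,:,::-1])
E
```

```text
pos [ 0.3883 -0.2509  0.2526] yaw -117.0 tilt [ 0.006 -0.004 -1.   ] F [-0.4  0.6 -1. ] w 0.04505511682544303 q [-0.6   0.26  2.02  0.    0.85  1.44] t 16.9
[322.40398389 219.81659224] [322.44565882 235.38039354]
```

View pics/f1.png

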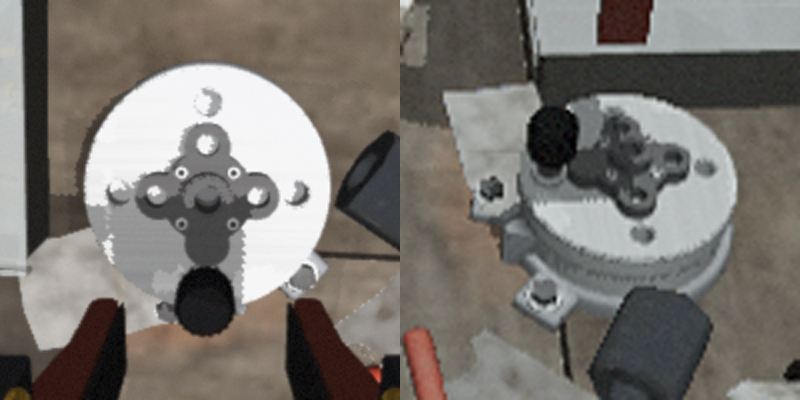

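The pin stands upright at left-crop (205,300) and right-crop (550,140). Its collar is flat on the faceplate outboard of the plain lug near the nose, and the gripper is clear. Handing in.

```bash
python3 -c "
from workcell import manip
print(manip.job_done())"
```

```text
the job is handed in; nothing more can be done
None
```

The job is handed in, though no verdict came back: I turned the undrilled lug the shorter way (about 166° clockwise) to the nose, and the lock pin is fully home and upright in the felt-for lock hole, with the robot clear at about 17 s.

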